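Brace the square jar and twist off its tight cap

ROBOT

A 6-joint arm with a two-finger parallel gripper is mounted at the origin on the work surface. World frame = base frame: x ahead of the robot, y to its left, z up, the work surface at z = 0. Lengths are in m, angles in rad, forces in N, time in s.
With the tool pointing down it reaches from about 0.25 to 0.85 m from the base axis. Payload 12.5 kg.
Tool frame: the origin (TCP) lies midway between the tips of the shut fingers; the grasp point (between the pads) lies 19 mm behind it; z points along the fingers, x is the direction in which the jaws open and shut, and the axes are right-handed (so a half turn about z gives the same grasp; the last joint's range is limited). The gripper opens to 93 mm and grips with 3 to 60 N. Pads are 15 mm wide; open, the fingers measure 128 mm over their backs; the gripper's body (75 mm by 188 mm) begins 65 mm behind the grasp point.
Start: joints at [-1.341, 0.351, 1.652, -0, 1.139, -0.085], TCP at [0.17, -0.523, 0.219] pointing down, gripper open.
Joint ranges: [-2.75, 2.75], [-0.79, 2.1], [0.01, 2.65], [-1.57, 4.71], [0.07, 3.14], [-2.87, 2.87]. Speed limits (rad/s): [2.22, 2.22, 2.79, 3.14, 3.14, 3.14].

INTERFACE

Orientations are given as a unit quaternion [x, y, z, w].
In Python, from plant import * gives the robot as it stands. Calls block until the motion is done:
- goto(position, orientation): joint-space move of the TCP to a pose.
- move_straight(position, frame=None, vel=0.15, contact_N=None): straight line of the TCP; frame=None keeps the orientation; vel is the mean speed in m/s. With contact_N (N) it stops when the force on the tool has changed by that much, and returns True; else False.
- move_joints(angles): joint-space move.
- command_gripper(opening, f_grip=None): finger opening in m; f_grip is the grip in N (None keeps the last); returns when the fingers have stopped.
- hold(seconds).
- inverse_kinematics(position, orientation): joint angles nearest the present ones, or None.
- read_state(): the state.
- get_image(name): name is "side" or "top"; returns the picture (400x640x3 uint8, blue, green, red); there is no depth.
- camera_info(name): a dict with "fx", "fy", "cx", "cy" (pixels), "world_from_camera" (4x4, takes a point from camera to world coordinates). Camera axes: x right, y up, looking along -z (the intrinsics and any distortion apply to the point x, -y, -z); pixel columns grow to the right and rows downward; lengths in m; the calibration is good to about 2 mm. A picture is of the moment at which its call begins. camera_info takes no time and is no camera call.
A pose or a line that the arm cannot do raises PlanningError and nothing moves.
- close_job(): hands the job in, once; it reports no verdict.
The state is a dict: "t": time; "joints": joint angles; "qd": joint speeds; "effort": joint torques, N m; "tool_pos": TCP position; "eef_rot": TCP orientation; "wrist_force": force on the tool from outside, world axes, zero at the start; "moment": the same for the moment, N m; "opening": finger opening in m.
Only numpy, scipy, OpenCV 4.12 (cv2) and the standard library are available. Lean on these libraries where they do the work, as an engineer would, in place of code of your own. Each camera call takes 0.05 s, during which the arm holds its last target. There are 200 camera calls.

TASK

Lift the capped amber jar out of its round hollow in the grey tray, seat its square foot fully down in the square pocket of the green brace with the cap still on, and there twist the tight cap anticlockwise (seen from above) until its lugs come free. Then raise the cap off and finish still holding it, level and just above the open jar (a finger's width or two clear of the mouth), with the jar left seated in the brace. Leave the pill organizer, travel cup, scalp massager and soap saucer alone.

Things in the scene. Friction and masses are not known exactly. Their poses are not given: they have to be found in the camera images.
- jar_center (a point): Amber glass jar, about 0.25 kg: square foot 50 x 50 mm, 48 mm tall, flat sides facing the point's x and y axes; round neck 38 mm wide above 60 mm. The point is on its axis, 46 mm above the underside, z up. It starts standing in the round tray cavity, where it can spin, so the cap cannot be undone there.
- jar_mouth (a point): Centre of the jar's rim, 92 mm above its underside, inside the cap at first. Its lugs hold a twist-off cap: turned anticlockwise from above relative to the jar, the cap comes free between 48 and 78 degrees (middle 63) and then lifts straight off. It does not rise while turning. Stops bar it beyond 3 degrees clockwise or about 80 anticlockwise.
- cap_center (a point): Ribbed round steel cap, 56 mm wide, 22 mm tall, red stripe on top along its +x; the point is at its centre, half-way up. Closed, the point is 84 mm (lower edge 73, top 95) above the jar's underside and cap x is parallel to jar x. Friction holds it tight (roughly 0.6 N m; a 20 N grip turns it). The closed cap carries the jar, so the jar can be lifted and lowered by it.
- tray_cavity (a point): Centre of the floor of the round cavity (75 mm wide, 14 mm deep, floor 6 mm above the shelf) where the jar stands. The fixed grey tray is 110 (x) x 200 (y) x 20 mm tall; the cavity lies 46 mm to +y of its middle. A fixed flat tin, top 29 mm above the shelf, fills the other cavity, 92 mm away to -y.
- brace_pocket (a point): Centre of the floor (7 mm above the shelf) of a square pocket 54 x 54 mm, 27 mm deep, mouth chamfered 3 mm, in a fixed green block 105 x 105 x 34 mm tall; sides along the point's x and y. The jar's foot fits in any of four quarter turns and can twist about 5 degrees either way before the walls hold it.
- organizer: Bystander: blue seven-lid pill organizer, 165 (x) x 48 x 27 mm tall; origin at centre of underside.
- cup: Bystander: steel travel cup with black lid, 71 mm wide, 97 mm tall; origin at centre of underside.
- massager: Bystander: green scalp massager, 72 mm wide, 52 mm tall; origin at centre of underside.
- saucer: Bystander: white ceramic saucer with yellow soap, 110 mm wide, 33 mm tall; origin at centre of underside.
Mind the look-alikes: they are no part of the job. Of the things like the part that bears cap_center, leave any that is brown, pink or yellow; of the rest the smaller one is meant.

How it is judged:
On the way, in this order (a step that is already met when the one before it is completed fails the run):
1. the capped jar is lifted clear of the tray cavity (z of jar_center in the frame of tray_cavity above 0.062 m and z of cap_center in the frame of jar_center below 0.041 m), for 0.1 s.
2. the jar is fully down in the brace pocket, cap still screwed on (horizontal distance between jar_center and brace_pocket below 0.006 m and z of jar_center in the frame of brace_pocket below 0.0485 m and angle between jar_center's own z axis and vertical below 0.08 rad and z of cap_center in the frame of jar_center below 0.041 m and angle between the x axis of cap_center and the x axis of jar_center, either way round below 0.35 rad), for 0.1 s.
3. the cap is turned free of its lugs while the jar is held in the brace (horizontal distance between jar_center and brace_pocket below 0.006 m and z of jar_center in the frame of brace_pocket below 0.0505 m and angle between the x axis of cap_center and the x axis of jar_center, either way round above 0.7 rad), for 0.1 s.
At the end, for the whole second after the job is handed in: The cap is held still in the fingers, level within about 11 degrees and touching nothing else, its centre within 20 mm of the jar's axis and its lower edge 3 to 50 mm above the jar's rim; the jar stands upright and fully down (within 2.5 mm) in the brace pocket (z of cap_center in the frame of jar_center between 0.06 and 0.107 m and horizontal distance between cap_center and jar_center below 0.02 m and angle between cap_center's own z axis and vertical below 0.2 rad and contact force between the fingers and cap above 1 N and contact force between cap and jar below 0.1 N and linear speed of each of cap, jar below 0.03 m/s and horizontal distance between jar_center and brace_pocket below 0.006 m and z of jar_center in the frame of brace_pocket below 0.0485 m and angle between jar_center's own z axis and vertical below 0.08 rad); the arm keeps its last pose, push and grip.
It fails at once if a bystander is moved more than 20 mm or tipped (distance of any of organizer, cup, massager, saucer from where it was at the start of the episode above 0.02 m or angle between any of cup, massager, organizer, saucer's own z axis and vertical above 0.3 rad).
It fails at once if the jar is tipped over (angle between jar_center's own z axis and vertical above 0.5 rad).
It also fails if it takes over 48 s, if anything falls off the work surface, if the arm or the gripper's body presses on something with over 40 N, if the wrist force passes 120 N, or if a joint passes its speed limit or range.

## Working session

There is one attempt and no reset: what is moved stays moved. The work goes in short steps, each a Python script; the robot and the scene stay as the last script left them, time stands still between calls to the robot, and variables do not carry over. Pictures are saved under pics/ and viewed, about 8 in all and at most 12, crops included, and the job is handed in when it is done.

```bash
mkdir -p pics; ls; python3 - <<'E'
from plant import *
import cv2
for n in ("top","side"):
    c=camera_info(n); print({k:(v if k!="world_from_camera" else [list(map(lambda a:round(float(a),4),r)) for r in v]) for k,v in c.items()})
    cv2.imwrite(f"pics/{n}0.png",get_image(n))
print(read_state())
E
```

```text
pics
{'fx': 403.01266568167995, 'fy': 403.01266568167995, 'cx': 317.9654189919756, 'cy': 204.15022353219896, 'world_from_camera': [[-0.0218, 0.9841, -0.1761, 0.3052], [-0.9997, -0.023, -0.0049, 0.0063], [-0.0088, 0.1759, 0.9844, 1.3149], [0.0, 0.0, 0.0, 1.0]]}
{'fx': 429.3314288267094, 'fy': 429.3314288267094, 'cx': 318.56285842758234, 'cy': 197.91214171229646, 'world_from_camera': [[-0.7135, 0.4424, -0.5434, -0.1863], [-0.7003, -0.4745, 0.5333, 0.7241], [-0.0219, 0.761, 0.6483, 0.9406], [0.0, 0.0, 0.0, 1.0]]}
{'t': 0.1, 'joints': array([-1.34060637e+00,  3.51169283e-01,  1.65233705e+00,  3.36040660e-06,
        1.13912459e+00, -8.45803376e-02]), 'qd': array([ 4.15694267e-04,  4.24934900e-05, -3.29059282e-03, -3.73890347e-05,
        1.05646342e-03, -1.10272544e-03]), 'effort': array([ 9.14760858e-04, -4.98027170e+01, -2.85705954e+01,  7.00351736e-02,
        2.38762004e-02, -5.38903271e-05]), 'tool_pos': array([ 0.17024422, -0.52266636,  0.21817119]), 'eef_rot': array([ 8.09196011e-01, -5.87538548e-01, -3.91813483e-04, -3.40562023e-04]), 'wrist_force': array([ 0.03858689, -0.24329643, -0.23838432]), 'moment': array([ 0.02378559, -0.01784564,  0.01373047]), 'opening': 0.09309370239256305}
```

View pics/top0.png

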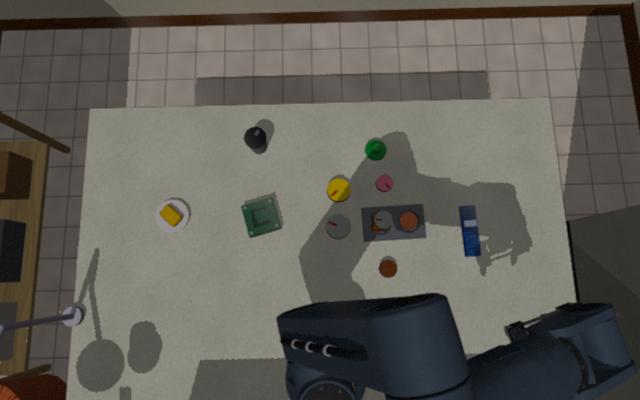

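View pics/side0.png

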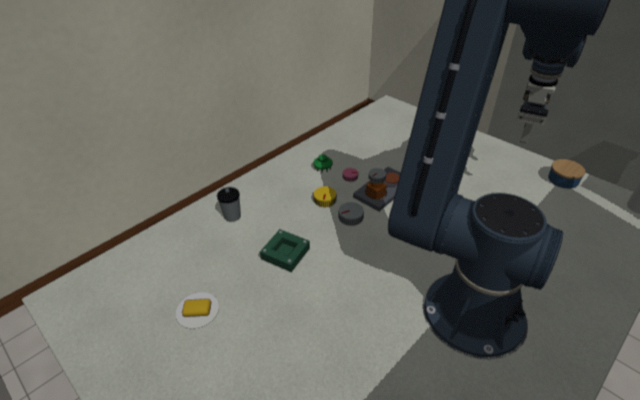

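Top: candidate caps are grey on the amber jar (382,220), larger grey disc (339,227), yellow (339,189), pink (384,183) and brown (388,268); the tin is at (408,221). By colour and size, I choose the smaller grey one at (382,220). The brace is at (262,216). I'll check in one close crop.

```bash
python3 - <<'E'
import cv2,numpy as np
t=cv2.imread("pics/top0.png"); s=cv2.imread("pics/side0.png")
f=lambda im,x,y:cv2.convertScaleAbs(cv2.resize(im[y:y+60,x:x+80],(400,300),interpolation=cv2.INTER_CUBIC),alpha=1.6)
cv2.imwrite("pics/c0.png",np.vstack([np.hstack([f(t,350,190),f(t,222,186)]),np.hstack([f(s,340,155),f(s,245,220)])]))
E
```

```text
(no output)
```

View pics/c0.png

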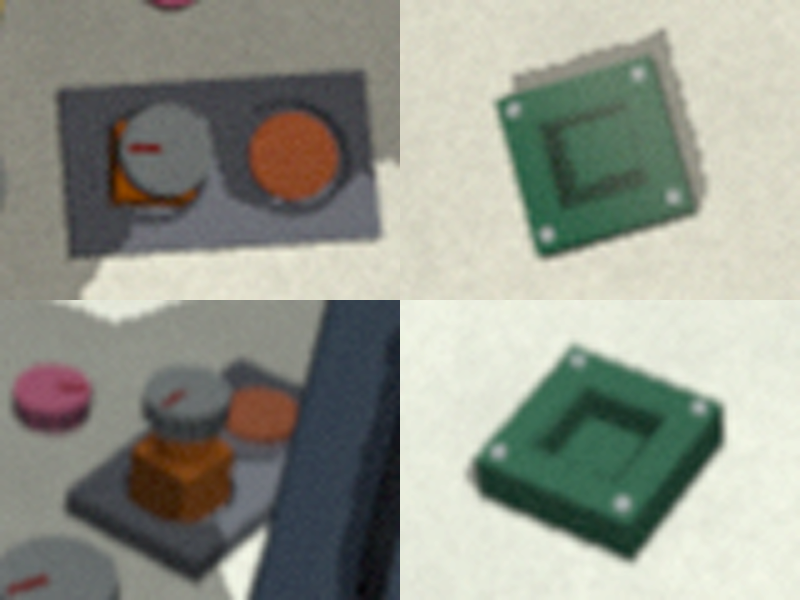

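The close crop confirms the amber jar under the small grey cap. Its top ellipse is centred at about top (382.3,219.6) and side (377,173.6), with the stripe pointing image-left (≈ +y). The brace corners are also clear in both views. Next I triangulate.

```bash
cat > h.py <<'E'
from plant import *
import numpy as np, cv2
from scipy.spatial.transform import Rotation as R
def ray(n,uv):
    c=camera_info(n);T=np.array(c["world_from_camera"])
    d=T[:3,:3]@[(uv[0]-c["cx"])/c["fx"],-(uv[1]-c["cy"])/c["fy"],-1]
    return T[:3,3],d
def onz(n,uv,z):
    o,d=ray(n,uv); return o+d*(z-o[2])/d[2]
def proj(n,p):
    c=camera_info(n);T=np.linalg.inv(np.array(c["world_from_camera"]))
    q=T[:3,:3]@p+T[:3,3]; return np.array([c["cx"]+c["fx"]*q[0]/-q[2],c["cy"]-c["fy"]*q[1]/-q[2]])
def down(yaw): # tool z down, tool x at yaw
    return (R.from_euler('z',yaw)*R.from_euler('x',np.pi)).as_quat()
def crop(n,x,y,w=80,h=60,s=5):
    im=get_image(n)[y:y+h,x:x+w]
    return cv2.convertScaleAbs(cv2.resize(im,(w*s,h*s),interpolation=cv2.INTER_CUBIC),alpha=1.6)
E
python3 - <<'E'
from h import *
np.set_printoptions(precision=4,suppress=True)
cr=lambda p,x,y:((np.array(p)+.5)/5-.5+[x,y])
print("cap top",onz("top",cr((163,148),350,190),.101),onz("side",cr((187,93),340,155),.101))
a=onz("top",cr((163,148),350,190),.101);b=onz("top",cr((130,148),350,190),.101);print("stripe yaw",np.degrees(np.arctan2(*(b-a)[1::-1])))
a=onz("top",cr((113,125),350,190),.054);b=onz("top",cr((113,207),350,190),.054);print("foot edge",np.degrees(np.arctan2(*(a-b)[1::-1])))
tr=[onz("top",cr(p,350,190),.02) for p in ((57,91),(363,70),(382,238),(70,258))]
c=sum(tr)/4; d=tr[0]+tr[3]-tr[1]-tr[2]; u=d/np.linalg.norm(d);print("tray",c,"cavity",c+u*.046,np.degrees(np.arctan2(u[1],u[0])))
for n,x,y,P in(("top",222,186,((98,100),(255,55),(297,210),(142,257))),("side",245,220,((75,162),(175,47),(322,105),(232,230)))):
    q=[onz(n,cr(p,x,y),.034) for p in P]; print(n,"brace",sum(q)/4)
    for i in range(4):
        e=q[(i+1)%4]-q[i];print(np.linalg.norm(e).round(4),np.degrees(np.arctan2(e[1],e[0]))%90)
E
```

```text
cap top [ 0.4715 -0.1816  0.101 ] [ 0.4657 -0.1824  0.101 ]
stripe yaw 88.68222061255207
foot edge -2.601390486395992
tray [ 0.4715 -0.2291  0.02  ] cavity [ 0.4695 -0.1832  0.02  ] 92.51109201055881
top brace [0.498 0.196 0.034]
0.1052 15.019708452608185
0.1051 14.703956800240178
0.1029 15.717765374759907
0.1064 15.975191891279898
side brace [0.4939 0.1984 0.034 ]
0.1051 15.609128964919591
0.1025 15.200148855672523
0.1056 17.43071790919514
0.1059 14.952220588073974
```

```bash
python3 - <<'E'
from h import *
np.set_printoptions(precision=2,suppress=True)
for y0 in range(-180,180,30):
    out=[]
    for p,dy in(((.469,-.182,.071),0),((.4965,.197,.18),17),((.4965,.197,.072),17),((.4965,.197,.072),90)):
        j=inverse_kinematics(p,down(np.radians(y0+dy))); out.append(None if j is None else round(float(j[5]),2))
    print(y0,out)
E
```

```text
-180 [2.68, None, None, 1.86]
-150 [2.16, 2.61, 2.61, 1.34]
-120 [1.63, 2.09, 2.09, 0.81]
-90 [1.11, 1.56, 1.56, 0.29]
-60 [0.58, 1.04, 1.04, -0.23]
-30 [0.06, 0.52, 0.52, -0.76]
0 [-0.46, -0.01, -0.01, -1.28]
30 [-0.99, -0.53, -0.53, -1.8]
60 [-1.51, -1.05, -1.05, -2.33]
90 [-2.03, -1.58, -1.58, -2.85]
120 [-2.56, -2.1, -2.1, None]
150 [None, -2.62, -2.62, 2.38]
```

```bash
python3 - <<'E'
from h import *
goto([.469,-.182,.17],down(0))
print(move_straight([.469,-.182,.071],vel=.1,contact_N=8))
command_gripper(.05,f_grip=10); s=read_state(); print(s["opening"],s["tool_pos"],s["wrist_force"])
command_gripper(.04,f_grip=45); s=read_state(); print(s["opening"],s["tool_pos"],s["wrist_force"],s["t"])
cv2.imwrite("pics/c1.png",np.hstack([crop("top",340,180),crop("side",340,145)]))
E
```

```text
False
0.05677558426366258 [ 0.46921156 -0.18205721  0.07109847] [ 0.80800008 -0.39094588  0.15657669]
0.05629615808980759 [ 0.46921037 -0.18206765  0.07110846] [ 2.20010039 -0.44470265  0.53026824] 3.8
```

View pics/c1.png

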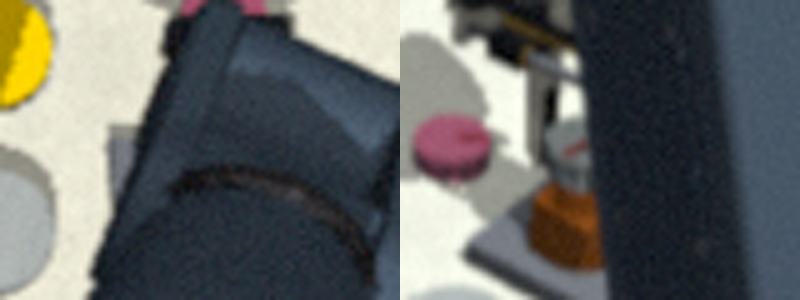

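The cap is gripped: the opening of 56.3 mm matches its width, and the side crop shows the finger against the cap at about (565,150). Now I lift and carry it to above the brace.

```bash
python3 - <<'E'
from h import *
move_straight([.469,-.182,.20],vel=.1); s=read_state();print(s["wrist_force"],s["opening"])
goto([.4965,.197,.20],down(np.radians(17)))
move_straight([.4965,.197,.125],vel=.1); hold(.3)
s=read_state();print(s["wrist_force"],s["tool_pos"],s["opening"],s["t"])
cv2.imwrite("pics/c2.png",np.hstack([crop("top",222,176,80,80),crop("side",240,180,80,80)]))
E
```

```text
[ 0.20390931  0.61399055 -3.2748927 ] 0.055960034126568484
[-0.40773986  0.40013837 -3.46311473] [0.49664258 0.19704812 0.12532785] 0.05587431220002445 7.9583
```

View pics/c2.png

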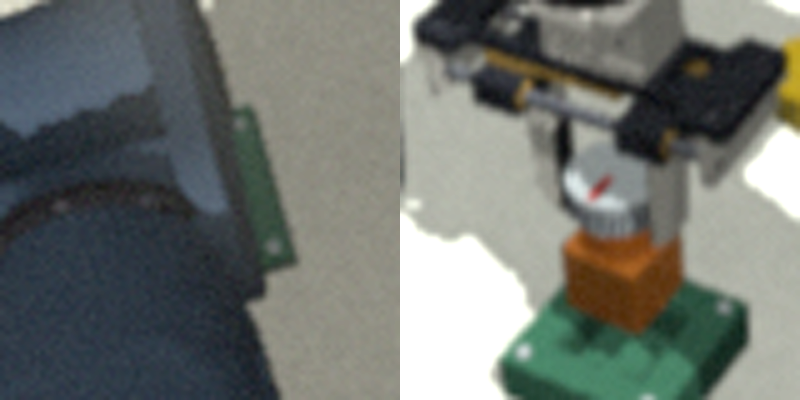

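```bash
python3 - <<'E'
from h import *
np.set_printoptions(precision=4,suppress=True)
cr=lambda p,x,y:((np.array(p)+.5)/5-.5+[x,y])
for z,P in((.0603,((167,296),(240,332),(283,283))),(.1083,((166,243),(243,277),(283,234)))):
    l,f,r=[onz("side",cr(p,240,180),z) for p in P]
    print("ctr",(l+r)/2,[ (np.linalg.norm(e).round(4),np.degrees(np.arctan2(e[1],e[0]))%90) for e in(f-l,r-f)])
# pocket floor/mouth corners, initial side crop: mouth left, top, right, bottom at z=.034
q=[onz("side",cr(p,245,220),.034) for p in((138,148),(188,88),(266,118),(216,180))]
print("pocket",sum(q)/4)
q=[onz("top",cr(p,222,186),.034) for p in((140,124),(229,101),(253,185),(162,210))]
print("pocket top",sum(q)/4,[np.degrees(np.arctan2(*(q[(i+1)%4]-q[i])[1::-1]))%90 for i in range(4)])
E
```

```text
ctr [0.5003 0.1909 0.0603] [(np.float64(0.0521), np.float64(10.75717857992447)), (np.float64(0.0441), np.float64(13.60232846094253))]
ctr [0.4924 0.1937 0.1083] [(np.float64(0.052), np.float64(12.731464415628722)), (np.float64(0.0388), np.float64(12.65796839756672))]
pocket [0.494  0.1976 0.034 ]
pocket top [0.4981 0.1972 0.034 ] [np.float64(13.435273492164967), np.float64(15.649610417091964), np.float64(14.230506368211636), np.float64(14.538701811476827)]
```

```bash
cat >> h.py <<'E'
def wire(im,n,ctr,yaw,half,z,x,y,s,col):
    q=[np.r_[np.array(ctr)+R.from_euler('z',yaw).as_matrix()[:2,:2]@(half*np.array(k)),z] for k in((1,1),(-1,1),(-1,-1),(1,-1))]
    pts=np.array([(proj(n,p)-[x,y]+.5)*s-.5 for p in q]); cv2.polylines(im,[np.round(pts*16).astype(np.int32)],True,col,1,cv2.LINE_AA,4)
E
python3 - <<'E'
from h import *
a=crop("side",250,210,64,60,10); b=a.copy()
y=np.radians(15.2); t=read_state()["tool_pos"]; zb=t[2]-.065
for z in(zb,zb+.048): wire(a,"side",t[:2],y,.025,z,250,210,10,(255,0,255))
for h in(.0525,.030,): wire(a,"side",(.494,.198),y,h,.034,250,210,10,(255,255,0))
cv2.imwrite("pics/c3.png",a)
E
```

```text
(no output)
```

View pics/c3.png

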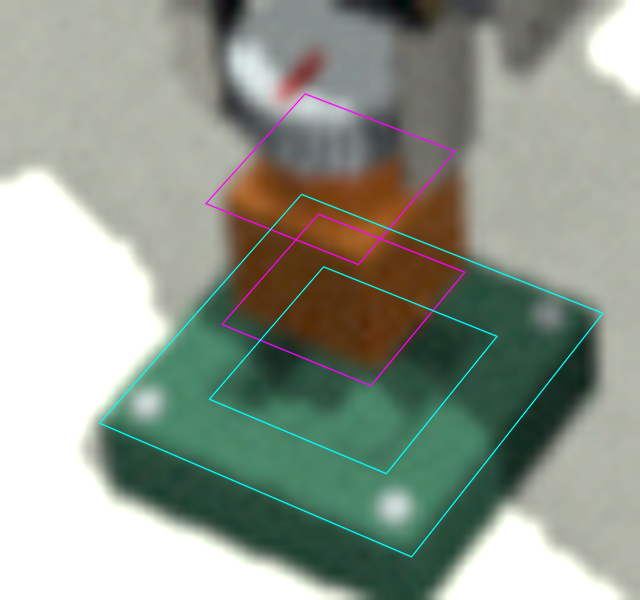

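```bash
python3 - <<'E'
from h import *
np.set_printoptions(precision=1,suppress=True)
s=read_state();t=s["tool_pos"];print(s["tool_pos"],np.degrees(R.from_quat(s["eef_rot"]).as_euler('zyx')))
im=crop("side",255,180,60,70,9)
def circ(c,r,z,col):
    P=np.array([(proj("side",np.r_[c[0]+r*np.cos(a),c[1]+r*np.sin(a),z])-[255,180]+.5)*9-.5 for a in np.linspace(0,6.28,60)])
    cv2.polylines(im,[np.round(P*16).astype(np.int32)],True,col,1,cv2.LINE_AA,4)
circ(t[:2],.028,t[2]+.030,(255,255,0)); circ(t[:2],.028,t[2]+.008,(255,255,0))
a=np.radians(17)
for k in(-1,1):
  for w in(-1,1):
    p=t[:2]+R.from_euler('z',a).as_matrix()[:2,:2]@[k*.028,w*.0075]
    L=[tuple(np.round((proj("side",np.r_[p,t[2]+z])-[255,180]+.5)*9).astype(int).tolist()) for z in(0,.04)]
    cv2.line(im,L[0],L[1],(255,0,255),1)
for z in(-.065,-.017): wire(im,"side",t[:2],np.radians(14),.025,t[2]+z,255,180,9,(0,255,0))
cv2.imwrite("pics/c4.png",im[:600])
E
```

```text
[0.5 0.2 0.1] [ -17.    0. -180.]
```

View pics/c4.png

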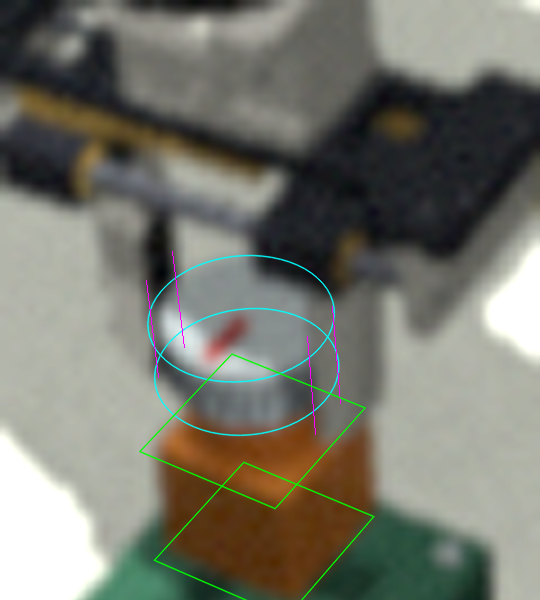

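The overlays show the jar gripped straight. Relative to TCP-based prediction, the side view puts fingers and cap alike about 1 px right and 1.5 px up, so this is camera bias of a few mm rather than a bad grasp. I'll settle the pocket position by touch with guarded descents.

```bash
python3 - <<'E'
from h import *
np.set_printoptions(precision=4,suppress=True)
Y=down(np.radians(18))
move_straight([.495,.1985,.112],frame=Y,vel=.1); hold(.2); s0=read_state()
c=move_straight([.495,.1985,.0725],vel=.04,contact_N=6)
s=read_state();print(c,s["tool_pos"],s["wrist_force"]-s0["wrist_force"],s["moment"]-s0["moment"],s["opening"],s["t"])
cv2.imwrite("pics/c5.png",crop("side",245,190,64,60,10))
E
```

```text
False [0.4952 0.1985 0.0726] [ 2.5861  2.5777 -0.5137] [ 0.2546 -0.7826  0.1287] 0.05546170327125925 9.775
```

View pics/c5.png

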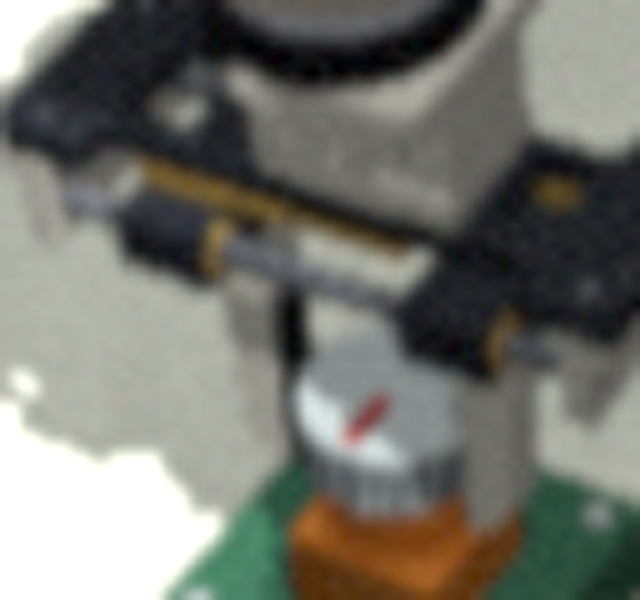

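The jar entered the pocket on the first descent; the side view shows its foot sunk in the brace. Small side loads (+x,+y) remain, so I'll relieve those and press down to the floor.

```bash
python3 - <<'E'
from h import *
np.set_printoptions(precision=4,suppress=True)
def show(l,c=None):
    s=read_state();print(l,c,s["tool_pos"],s["wrist_force"],s["moment"],round(s["opening"],4),round(s["t"],2))
show("a")
move_straight([.4962,.1992,.0726],vel=.03); hold(.2); show("b")
c=move_straight([.4962,.1992,.066],vel=.015,contact_N=12); hold(.2); show("c",c)
E
```

```text
a None [0.4952 0.1985 0.0726] [ 4.2464  1.0149 -4.4104] [ 0.226  -0.9583  0.1258] 0.0559 9.82
b None [0.496  0.1991 0.0725] [ 0.1621  0.3273 -2.4046] [-0.044  -0.0686  0.0106] 0.0558 10.28
c True [0.4966 0.1993 0.0719] [-1.3944 -1.1839  6.8557] [-0.1877  0.2913  0.0093] 0.0559 10.72
```

Floor contact is at TCP z 0.0719 against 0.072 expected, so the jar is seated. Next I twist in stages and watch the moment.

```bash
python3 - <<'E'
from h import *
np.set_printoptions(precision=3,suppress=True)
for y in (20,22,24,26,30,36,44,52,60,68,76,82):
    goto([.4963,.1992,.0719],down(np.radians(y))); s=read_state()
    print(y,s["tool_pos"],s["wrist_force"],s["moment"][2].round(3),round(s["opening"],4),round(s["t"],2))
E
```

```text
20 [0.497 0.199 0.072] [0.068 1.365 0.753] 0.024 0.0558 10.97
22 [0.496 0.199 0.072] [-0.545  3.167  3.162] -0.143 0.0556 11.22
24 [0.497 0.2   0.072] [-0.318  5.193  3.014] -0.302 0.0559 11.47
26 [0.497 0.2   0.072] [-1.452  5.444  3.384] -0.279 0.0557 11.72
30 [0.497 0.199 0.072] [-0.183  3.822  4.785] -0.043 0.056 11.97
36 [0.496 0.199 0.072] [-0.123  2.731  4.644] -0.061 0.0554 12.22
44 [0.496 0.199 0.072] [-0.591  0.316  4.788] 0.03 0.0555 12.48
52 [0.496 0.199 0.072] [-1.193 -0.356  5.253] 0.015 0.0557 12.74
60 [0.496 0.199 0.072] [-0.111  0.438  3.92 ] -0.007 0.0559 13.0
68 [0.496 0.199 0.072] [-0.597 -1.038  5.297] 0.065 0.0558 13.26
76 [0.496 0.199 0.072] [-2.665 -0.151  6.397] 0.054 0.0557 13.52
82 [0.496 0.199 0.072] [-3.921  0.257  7.146] -0.004 0.0556 13.77
```

```bash
python3 - <<'E'
from h import *
hold(.2);s=read_state();print(s["moment"],s["wrist_force"])
cv2.imwrite("pics/c6.png",crop("side",245,195,64,60,10))
E
```

```text
[-0.06658807  0.35406881  0.01023872] [-3.45553726 -0.22180214  8.22177729]
```

View pics/c6.png

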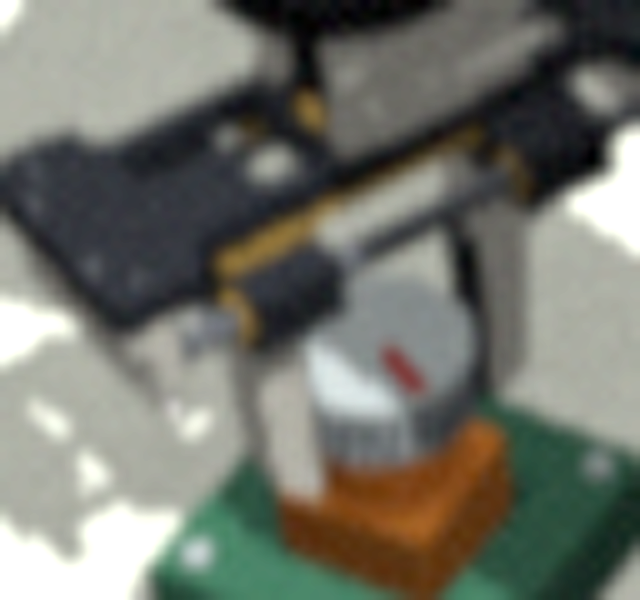

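The stripe has turned with the gripper by about 64° while the foot stayed square in the brace. Now I lift gently and watch the weight.

```bash
python3 - <<'E'
from h import *
np.set_printoptions(precision=3,suppress=True)
for z in (.076,.090,.108):
    move_straight([.4963,.1992,z],vel=.03); hold(.3); s=read_state()
    print(s["tool_pos"],s["wrist_force"],round(s["opening"],4),round(s["t"],2))
    if z==.076 and s["wrist_force"][2]<-2.5: print("jar lifted?"); break
cv2.imwrite("pics/c7.png",crop("side",245,185,64,60,10))
E
```

```text
[0.496 0.199 0.076] [-0.094 -1.276  0.45 ] 0.0557 14.6
[0.496 0.199 0.09 ] [-0.457  0.228 -0.028] 0.0559 15.52
[0.496 0.199 0.108] [-0.739 -0.883  0.001] 0.0559 16.57
```

View pics/c7.png

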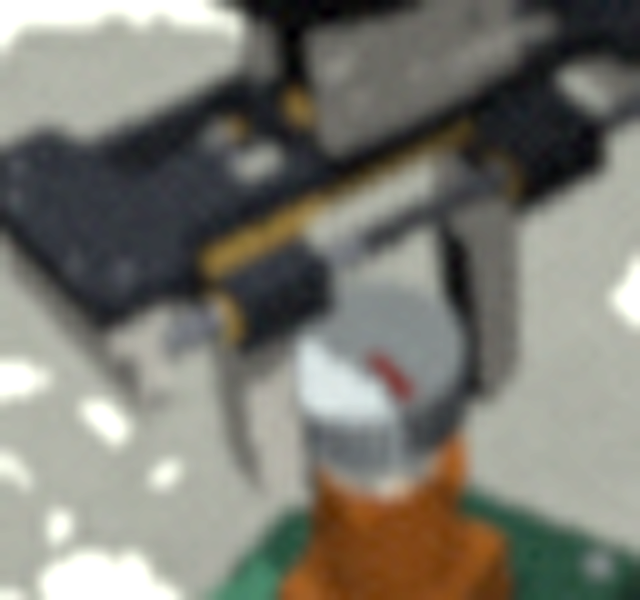

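```bash
python3 -c "
from plant import *
hold(.5);s=read_state();print(s['t'],s['opening'],s['wrist_force'],abs(s['qd']).max());close_job()"
```

```text
17.1167 0.055991651966984406 [ 0.38936192  0.37058533 -0.38386388] 0.0011103497078622313
the job is handed in; nothing more can be done
```

I carried the amber jar by its cap from the tray to the brace and pressed it down to the pocket floor. I then turned the cap about 64° anticlockwise and raised it 36 mm. The job was handed in at 17 s with the cap still gripped about 17 mm above the rim; no verdict was reported.

**Last checks:**
- **Seating:** floor contact came at a TCP height of 0.0719 m, against 0.072 m expected. The jar looked square in the brace afterwards.
- **Cap off:** the wrist force was about 0 N after the lift, so the jar's weight stayed behind. The last picture shows the bare neck below a level cap.
- **Grip:** the fingers held steady at 56 mm, with the arm still.

**What disagreed:**
- **Cameras:** the two views placed the brace about 4 mm apart. Against the held cap, the side view was off by 1–2 pixels. I used a middle estimate, and the jar went in on the first descent.
- **Twist moment:** it peaked at only about 0.3 N m when sampled after each step, against the 0.6 N m quoted. The stripe's rotation and the free lift confirmed that the cap had come loose.
- **Bystanders:** I took no closing picture of them. The arm met no contact with them that I could see.

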